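Clear the spice carousel and hold the red-capped jar at the front

ROBOT

A 6-joint arm with a two-finger parallel gripper is mounted at the origin on a cart in front of the work surface, level with it; the furniture and walls round the work are solid. World frame = base frame: x ahead of the robot, y to its left, z up, the work surface at z = 0. Lengths are in m, angles in rad, forces in N, time in s.
With the tool pointing down it reaches from about 0.275 to 0.875 m from the base axis. Payload 12.5 kg.
Tool frame: the origin (TCP) lies at the very end of the fingers, on their centre line; the grasp point (between the pads) lies 19 mm behind it; x points along the fingers, y is the direction in which the jaws open and shut, and the axes are right-handed (so a half turn about x gives the same grasp; the last joint's range is limited). The gripper opens to 85 mm and grips with 20 to 120 N. Pads are 22 mm wide; open, the fingers measure 114 mm over their backs; the gripper's body (76 mm by 85 mm) begins 54 mm behind the grasp point. The pads swing forward as they close: fully open they stand 13 mm farther back than shut.
Start: joints at [1.183, 0.351, 1.652, -0, 1.139, -0.085], TCP at [0.164, 0.525, 0.231] pointing down, gripper open.
Joint ranges: [-2.75, 2.75], [-0.79, 2.1], [0.01, 2.65], [-1.57, 4.71], [0.07, 3.14], [-2.87, 2.87]. Speed limits (rad/s): [2.22, 2.22, 2.79, 3.14, 3.14, 3.14].

INTERFACE

Orientations are given as a 3x3 rotation matrix whose columns are the frame's x, y, z axes.
In Python, from bench import manip gives the robot as it stands. Calls block until the motion is done:
- manip.move_ptp(position, orientation): joint-space move of the TCP to a pose.
- manip.move_l(position, attitude=None, max_speed=0.15): straight line of the TCP; attitude=None keeps the orientation; max_speed is the mean speed in m/s.
- manip.move_j(angles): joint-space move.
- manip.set_gripper(opening, effort=None): opening from 0.0 (shut) to 1.0 (fully open); effort is the grip in N (None keeps the last); returns when the fingers have stopped.
- manip.dwell(seconds).
- manip.inverse_kinematics(position, orientation): joint angles nearest the present ones, or None.
- manip.grab_frame(name): name is "scene" or "side" or "wrist"; returns (picture, depth): 400x640x3 uint8, red, green, blue; 400x640 float32, m along the optical axis (not along the pixel's ray), 0 where there is no reading.
- manip.get_calibration(name): a dict with "camera_matrix" (3x3 intrinsics, pixels), "R" (3x3) and "t" (3): a world point X has camera coordinates R X + t. Camera axes: x right, y down, z forward; pixel columns grow to the right and rows downward; lengths in m; the calibration is good to about 2 mm. A picture is of the moment at which its call begins: read the wrist's pose just before it. get_calibration takes no time and is no camera call; for the wrist camera it gives the pose at the moment of the call.
A pose or a line that the arm cannot do raises manip.Unreachable and nothing moves.
- manip.sign_off(): hands the job in, once; it reports no verdict.
Trained networks look in the newest picture that a camera, given by its name, has taken for a name from the list of things; names that differ only in an ending like _2 or _b are one class to them, and where a whole thing is asked for, a point or a joint stands for the part that bears it (a point fixed in the world has none). Each returns a list of dicts, best first, with "confidence" (0 to 1); they miss things now and then, are a little off and sometimes report something else, mostly with a low value. They report only what shows in the picture. A call takes as long as a camera call. They do not tell look-alikes from the thing itself.
- manip.look_for(camera, name): "at" ([x, y, z] in m, in world coordinates, good to about 4 mm: the middle of the surface that is visible of it).
Readings, each from a call of its own:
- manip.current_time(): time.
- manip.current_qpos(): joint angles.
- manip.current_joint_vel(): joint speeds.
- manip.current_joint_torque(): joint torques, N m.
- manip.current_ee_pos(): TCP position.
- manip.current_tcp_rot(): TCP orientation.
- manip.current_force(): force on the tool from outside, world axes, zero at the start.
- manip.current_ft_torque(): the same for the moment, N m.
- manip.current_grip_width(): opening from 0.0 (shut) to 1.0 (fully open).
Only numpy, scipy, OpenCV 4.12 (cv2) and the standard library are available. Lean on these libraries where they do the work, as an engineer would, in place of code of your own. Each camera call takes 0.05 s, during which the arm holds its last target.

TASK

The little steel pail stands in the way in front of the spice carousel: hang it by its bail on the hook of the stand and let go of it. Then turn the carousel by the knob on top until its red-capped jar stands in line with the yellow front mark on its foot, keeping all the jars standing in their wells and the three cartons where they are. Finish still gripping the knob, holding the turntable still so that I can take the jar.

Things in the scene. Friction and masses are not known exactly. Their poses are not given: they have to be found in the camera images.
- pail: small open steel pail, 72 mm wide at the rim, 55 mm tall without its bail, 0.09 kg; origin at the centre of its underside, z up. A stiff bail (7 mm round bar, fixed upright) stands in its y-z plane: from the rim at y = +-36 mm it rises to a crown whose underside is 100 mm above the origin, so between rim and crown there is a window about 45 mm high and 66 mm wide, open along the pail's x. A red upright finger tab stands on the crown
- pail_tab (a point): middle of the gripping part of the pail's red tab, 127 mm above the pail's underside. The tab is 10 mm thick along the pail's y, 24 mm wide along its x and runs from 105 to 143 mm above the underside; pinch it from above with the fingers closing along the pail's y
- pail_bail (a point): underside of the bail's crown, where it rests on the hook: on the pail's axis, 100 mm above its underside
- hook_stand: fixed dark steel hook stand: round foot 104 mm across, upright post 14 mm thick and 213 mm tall; origin under the post. The hook is a level 8 mm bar that leaves the post along the stand's -x axis and ends in an upturned tip 99 mm from the post's axis; the tip's top is 198 mm above the worktop, 14 mm above the bar's top. The pail is threaded on along the stand's +x, the bar passing through the window under the bail's crown (the pail's y across the bar), and then lowered
- hook_seat (a point): place on top of the hook's bar for the bail: 60 mm out from the post's axis (stand's -x), 184 mm above the worktop; 37 mm behind the upturned tip
- carousel_base: fixed dark round plinth of the carousel, 148 mm across and 17 mm high; origin at the centre of its underside, on the turntable's axis. The yellow front mark, a flat tab 22 mm wide, sticks out of it along its own -x axis to 110 mm from the axis
- turntable (a joint): angle turned since the start (0 then, wherever the jars are) by the turntable (wooden disc 172 mm across, four wells 60 mm from the axis and a quarter turn apart) about the upright axis, rad; grows anticlockwise seen from above; turns freely many ways round against light friction (about 0.04 N m) and stays where it is left
- knob_grip (a point): middle of the round dark wooden knob on top of the turntable's post, on the turning axis, 172 mm above the worktop; the knob is 38 mm across and reaches from 154 to 190 mm above the worktop, is fixed to the turntable and turns it; the jar tops lie at 136 mm
- jar_red: glass spice jar with a red screw cap, 42 mm across, 108 mm tall, 0.11 kg, standing loose in one of the four wells of the turntable; origin at the centre of its underside, 28 mm above the worktop
- jar_yellow: glass spice jar with a yellow screw cap, 42 mm across, 108 mm tall, 0.11 kg, standing loose in one of the four wells of the turntable; origin at the centre of its underside, 28 mm above the worktop
- jar_teal: glass spice jar with a teal blue screw cap, 42 mm across, 108 mm tall, 0.11 kg, standing loose in one of the four wells of the turntable; origin at the centre of its underside, 28 mm above the worktop
- jar_magenta: glass spice jar with a magenta screw cap, 42 mm across, 108 mm tall, 0.11 kg, standing loose in one of the four wells of the turntable; origin at the centre of its underside, 28 mm above the worktop
- tea_box: bystander: red-brown carton 102 x 53 x 60 mm; origin at the centre of its underside
- green_box: bystander: green carton 107 x 55 x 52 mm; origin at the centre of its underside
- salt: bystander: green and white carton 46 x 67 mm, 143 mm tall; origin at the centre of its underside
Things that resemble listed ones, but are neither listed nor needed, are in the scene too. What is shaped like the jar_yellow but orange is not meant.

How it is judged:
By the outcome, as a careful person would: the job done as asked, in the order asked, and still so for the second after the job is handed in, while the arm keeps its last pose, push and grip.
It also fails if it takes over 67 s, if anything falls off the work surface, if the arm or the gripper's body presses on something with over 40 N, if the wrist force passes 120 N, or if a joint passes its speed limit or range.

## Working session

There is one attempt and no reset: what is moved stays moved. The work goes in short steps, each a Python script; the robot and the scene stay as the last script left them, time stands still between calls to the robot, and variables do not carry over. Pictures are saved under pics/ and viewed, and the job is handed in when it is done.

```bash
mkdir -p pics; ls; python3 - <<'E'
from bench import manip
import cv2
for n in ["scene","side","wrist"]:
    p,d=manip.grab_frame(n); cv2.imwrite(f"pics/{n}0.png",p[:,:,::-1])
    c=manip.get_calibration(n); print(n,c["camera_matrix"].tolist(),(-c["R"].T@c["t"]).round(3))
    for k in ["pail","pail_tab","hook_stand","carousel_base","knob_grip","jar_red","jar_yellow","jar_teal","jar_magenta","tea_box","green_box","salt"]:
        print(k,[(r["confidence"].__round__(2),[round(float(v),3) for v in r["at"]]) for r in manip.look_for(n,k)])
print(manip.current_time(), manip.current_tcp_rot())
E
```

```text
pics
scene [[388.4916983665109, 0.0, 320.16681319292746], [0.0, 388.4916983665109, 205.3632640422309], [0.0, 0.0, 1.0]] [ 0.006 -0.568  0.799]
pail [(0.82, [0.444, -0.024, 0.041])]
pail_tab [(0.63, [0.441, -0.021, 0.04])]
hook_stand [(0.82, [0.528, 0.279, 0.01])]
carousel_base []
knob_grip [(0.68, [0.567, 0.054, 0.105]), (0.5, [0.585, 0.001, 0.181])]
jar_red [(0.92, [0.567, 0.052, 0.107])]
jar_yellow [(0.96, [0.606, -0.058, 0.101]), (0.82, [0.427, -0.15, 0.074]), (0.64, [0.742, 0.157, 0.06]), (0.39, [0.636, -0.238, 0.049]), (0.16, [0.639, 0.016, 0.094])]
jar_teal [(0.69, [0.641, 0.013, 0.093]), (0.21, [0.585, -0.0, 0.03])]
jar_magenta [(0.89, [0.529, -0.026, 0.104]), (0.54, [0.635, -0.238, 0.047]), (0.19, [0.604, -0.061, 0.103])]
tea_box [(0.71, [0.743, 0.159, 0.063]), (0.67, [0.519, -0.013, 0.004])]
green_box [(0.67, [0.636, -0.239, 0.048])]
salt [(0.78, [0.421, -0.284, 0.107])]
side [[505.6012677333526, 0.0, 325.481725372218], [0.0, 505.6012677333526, 193.4427482296807], [0.0, 0.0, 1.0]] [ 0.042 -0.835  0.749]
pail [(0.82, [0.44, -0.022, 0.049])]
pail_tab [(0.85, [0.435, -0.021, 0.
[... 298 characters left out ...]
9, -0.063, 0.097]), (0.38, [0.642, 0.022, 0.11])]
jar_teal [(0.83, [0.637, 0.022, 0.111])]
jar_magenta [(0.97, [0.533, -0.028, 0.098])]
tea_box [(0.86, [0.772, 0.141, 0.046])]
green_box [(0.71, [0.638, -0.244, 0.048])]
salt [(0.97, [0.424, -0.294, 0.097])]
wrist [[337.29373215987533, 0.0, 320.0075706301482], [0.0, 337.29373215987533, 199.39110991401222], [0.0, 0.0, 1.0]] [0.098 0.546 0.375]
pail []
pail_tab []
hook_stand []
carousel_base []
knob_grip []
jar_red []
jar_yellow []
jar_teal []
jar_magenta []
tea_box []
green_box []
salt []
1.95 [[-2.08421852e-05  2.98167446e-01  9.54513580e-01]
 [-1.63201580e-05  9.54513580e-01 -2.98167446e-01]
 [-1.00000000e+00 -2.17922735e-05 -1.50280090e-05]]
```

View pics/scene0.png

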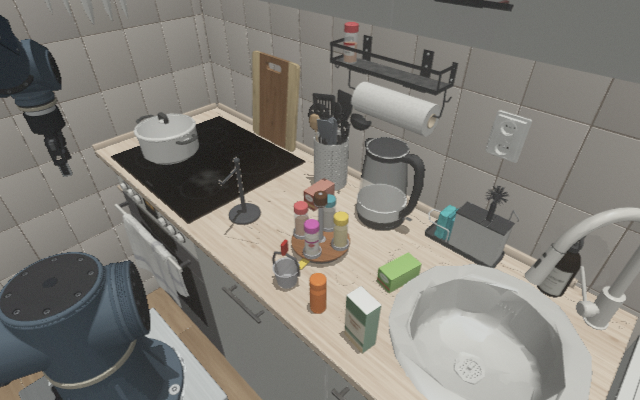

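View pics/side0.png

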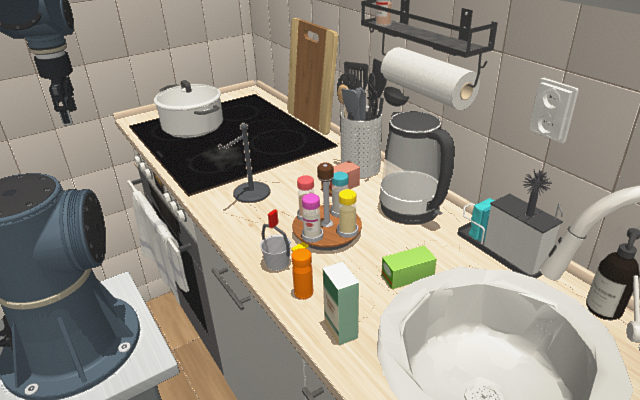

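View pics/wrist0.png

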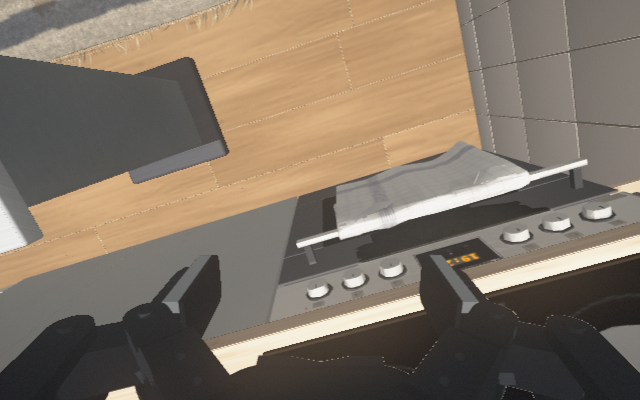

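Scene view: pail at (286,268) with its red tab at (284,248), hook stand at (243,190), and carousel at (320,235) with red (301,215), magenta (312,235), yellow (341,230) and teal (329,215) jars. The orange jar at (318,293) is the look-alike. A red-capped jar at (351,40) sits on the wall shelf and is not in a well, so the meant one is at (301,215). Next: enlarged crops and clouds.

```bash
cat > h.py <<'E'
from bench import manip
import numpy as np, cv2
def cloud(n,p=None,d=None,c=None):
    if p is None:
        c=manip.get_calibration(n); p,d=manip.grab_frame(n)
    K=c["camera_matrix"]; v,u=np.mgrid[0:400,0:640]
    X=np.stack([(u-K[0,2])/K[0,0]*d,(v-K[1,2])/K[1,1]*d,d],-1)
    W=(X-c["t"])@c["R"]
    W[d<=0]=np.nan
    return p,d,W
E
python3 - <<'E'
from h import *
for n,(u0,v0,u1,v1) in {"scene":(210,140,370,300),"side":(210,110,370,285)}.items():
    p,d,W=cloud(n); np.savez(f"{n}.npz",p=p,d=d,W=W)
    cv2.imwrite(f"pics/{n}_z.png",cv2.resize(p[v0:v1,u0:u1,::-1],None,fx=3.4,fy=3.4,interpolation=cv2.INTER_CUBIC)[:600])
    hsv=cv2.cvtColor(p,cv2.COLOR_RGB2HSV)
    H,S,V=[hsv[...,i].astype(int) for i in range(3)]
    roi=np.zeros((400,640),bool); roi[v0:v1,u0:u1]=1
    red=roi&((H<6)|(H>174))&(S>150)&(W[...,0]<0.5)&(W[...,2]>0.05)
    P=W[red]; print(n,"tab",len(P),np.median(P,0).round(4),P.min(0).round(3),P.max(0).round(3))
    ym=roi&(H>20)&(H<35)&(S>140)&(W[...,2]<0.03)
    P=W[ym]; print("mark",len(P),np.median(P,0).round(4),P.min(0).round(3),P.max(0).round(3))
    for nm,(a,b) in dict(red=(0,0),yel=(22,33),teal=(85,100),mag=(140,165)).items():
        hm=((H<6)|(H>172)) if nm=="red" else (H>=a)&(H<=b)
        m=roi&hm&(S>90)&(W[...,2]>0.128)&(W[...,2]<0.142)&(np.hypot(W[...,0]-.587,W[...,1])<.1)
        P=W[m]; 
        if len(P): print(nm,len(P),P.mean(0).round(4),((P.min(0)+P.max(0))/2).round(4),np.ptp(P,0).round(3))
    m=roi&(W[...,2]>.15)&(W[...,2]<.2)&(np.hypot(W[...,0]-.587,W[...,1])<.05)
    P=W[m];print("knob",len(P),P.mean(0).round(4),P.min(0).round(3),P.max(0).round(3))
    m=roi&(np.hypot(W[...,0]-.528,W[...,1]-.28)<.15)&(W[...,2]>.03)&(W[...,2]<.25)
    P=W[m];print("stand",len(P))
    for z in np.arange(.03,.23,.015):
        q=P[(P[:,2]>=z)&(P[:,2]<z+.015)]
        if len(q):print(z.round(3),len(q),q.mean(0).round(4),q.min(0).round(3),q.max(0).round(3))
E
```

```text
scene tab 21 [ 0.4375 -0.0228  0.1438] [ 0.428 -0.028  0.136] [ 0.449 -0.018  0.146]
  return _methods._mean(a, axis=axis, dtype=dtype,
  ret = um.true_divide(
Traceback (most recent call last):
ValueError: zero-size array to reduction operation minimum which has no identity
```

```bash
cat > an.py <<'E'
from h import *
import os,sys
def st(nm,P):
    if len(P): print(nm,len(P),"med",np.median(P,0).round(4),"mid",((P.min(0)+P.max(0))/2).round(4),P.min(0).round(3),P.max(0).round(3))
    else: print(nm,0)
for n,(u0,v0,u1,v1) in {"scene":(210,140,370,300),"side":(210,110,370,285)}.items():
    if not os.path.exists(n+".npz"):
        p,d,W=cloud(n); np.savez(f"{n}.npz",p=p,d=d,W=W)
    z=np.load(n+".npz"); p,d,W=z["p"],z["d"],z["W"]
    cv2.imwrite(f"pics/{n}_z.png",cv2.resize(p[v0:v1,u0:u1,::-1],None,fx=3.4,fy=3.4,interpolation=cv2.INTER_CUBIC)[:600])
    hsv=cv2.cvtColor(p,cv2.COLOR_RGB2HSV)
    H,S,V=[hsv[...,i].astype(int) for i in range(3)]
    roi=np.zeros((400,640),bool); roi[v0:v1,u0:u1]=1
    W=np.nan_to_num(W,nan=-9)
    print(n)
    st("tab",W[roi&((H<6)|(H>174))&(S>150)&(W[...,0]<0.5)&(W[...,2]>0.1)])
    st("mark",W[roi&(H>18)&(H<38)&(S>130)&(W[...,2]<0.03)&(W[...,2]>-.1)])
    for nm,(a,b) in dict(red=(0,0),yel=(22,33),teal=(85,100),mag=(140,165)).items():
        hm=((H<6)|(H>170)) if nm=="red" else (H>=a)&(H<=b)
        st(nm,W[roi&hm&(S>70)&(W[...,2]>0.131)&(W[...,2]<0.142)&(np.hypot(W[...,0]-.587,W[...,1])<.1)])
    st("knob",W[roi&(W[...,2]>.15)&(W[...,2]<.2)&(np.hypot(W[...,0]-.587,W[...,1])<.05)])
    st("knobtop",W[roi&(W[...,2]>.186)&(W[...,2]<.2)&(np.hypot(W[...,0]-.587,W[...,1])<.05)])
    P=W[roi&(np.hypot(W[...,0]-.528,W[...,1]-.28)<.15)&(W[...,2]>.02)&(W[...,2]<.25)]
    for z in np.arange(.02,.23,.015): st(round(z,3),P[(P[:,2]>=z)&(P[:,2]<z+.015)])
E
python3 an.py
```

```text
scene
tab 21 med [ 0.4375 -0.0228  0.1438] mid [ 0.4382 -0.0227  0.1411] [ 0.428 -0.028  0.136] [ 0.449 -0.018  0.146]
mark 22 med [ 0.5166 -0.0064  0.0086] mid [ 0.5093 -0.0062  0.0079] [ 0.493 -0.015  0.005] [0.526 0.003 0.011]
red 117 med [0.5731 0.0618 0.1367] mid [0.5754 0.0622 0.136 ] [0.556 0.042 0.131] [0.595 0.082 0.141]
yel 125 med [ 0.6152 -0.0498  0.1368] mid [ 0.6183 -0.0484  0.1361] [ 0.599 -0.067  0.131] [ 0.638 -0.03   0.141]
teal 58 med [0.6543 0.0203 0.1368] mid [0.6546 0.0241 0.1353] [0.64  0.01  0.131] [0.67  0.039 0.14 ]
mag 133 med [ 0.5387 -0.016   0.1366] mid [ 0.5401 -0.0137  0.136 ] [ 0.521 -0.034  0.131] [0.559 0.007 0.141]
knob 208 med [5.894e-01 2.000e-04 1.837e-01] mid [0.5953 0.0063 0.1753] [ 0.578 -0.011  0.158] [0.613 0.024 0.193]
knobtop 100 med [0.5952 0.0059 0.1903] mid [0.596  0.0063 0.1896] [ 0.579 -0.011  0.186] [0.613 0.024 0.193]
0.02 15 med [0.5289 0.2818 0.0261] mid [0.5314 0.2846 0.0269] [0.525 0.28  0.021] [0.538 0.29  0.033]
0.035 20 med [0.5281 0.2822 0.0431] mid [0.5306 0.284  0.0425] [0.523 0.277 0.036] [0.538 0.291 0.049]
0.05 15 med 
[... 2649 characters left out ...]
188] mid [0.53   0.2807 0.1175] [0.524 0.272 0.11 ] [0.536 0.289 0.125]
0.125 28 med [0.5291 0.2829 0.1337] mid [0.5297 0.2854 0.1331] [0.522 0.277 0.126] [0.537 0.294 0.14 ]
0.14 25 med [0.5287 0.2832 0.1483] mid [0.5307 0.2851 0.1472] [0.524 0.278 0.14 ] [0.537 0.292 0.154]
0.155 29 med [0.5296 0.2823 0.1625] mid [0.5313 0.2845 0.1626] [0.523 0.279 0.156] [0.539 0.29  0.17 ]
0.17 91 med [0.4994 0.2691 0.1817] mid [0.4916 0.2657 0.1776] [0.445 0.239 0.17 ] [0.538 0.292 0.185]
0.185 56 med [0.5003 0.2699 0.1909] mid [0.4881 0.2639 0.1924] [0.44  0.239 0.185] [0.536 0.289 0.2  ]
0.2 44 med [0.5288 0.2824 0.2074] mid [0.5306 0.2846 0.2074] [0.52  0.276 0.2  ] [0.541 0.293 0.215]
0.215 0
0.23 0
```

```bash
sleep 6
```

```text
(no output)
```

View pics/scene_z.png

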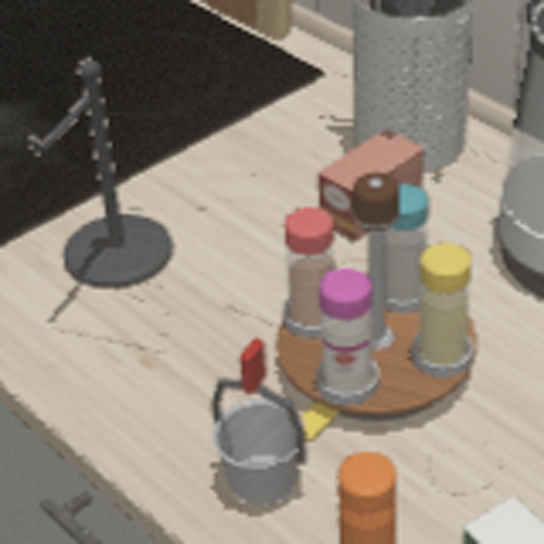

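View pics/side_z.png

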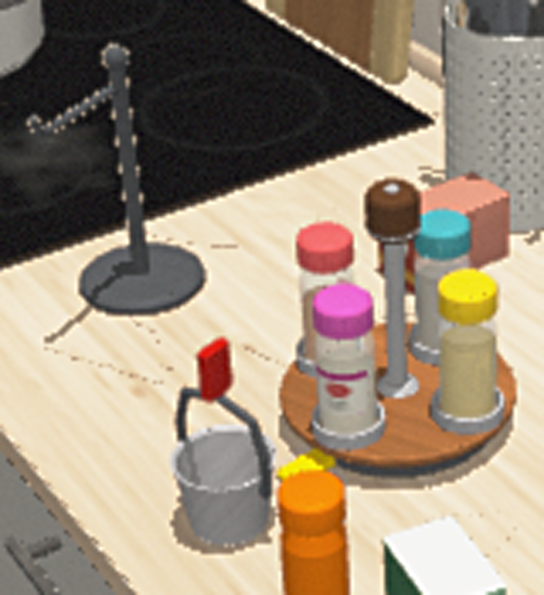

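```bash
python3 - <<'E'
import numpy as np
from h import *
from scipy.optimize import least_squares
for n in ["scene","side"]:
    z=np.load(n+".npz"); W=np.nan_to_num(z["W"],nan=-9).reshape(-1,3); hsv=cv2.cvtColor(z["p"],cv2.COLOR_RGB2HSV).reshape(-1,3).astype(int)
    P=W[(np.hypot(W[:,0]-.4385,W[:,1]+.022)<.05)&(W[:,2]>.062)&(W[:,2]<.104)]
    print(n,"bail",len(P))
    c=P[:,:2].mean(0); u,s,vt=np.linalg.svd(P[:,:2]-c); print(c.round(4),s.round(4),np.degrees(np.arctan2(vt[0,1],vt[0,0])).round(1), P.min(0).round(3),P.max(0).round(3))
    T=W[(np.hypot(W[:,0]-.4385,W[:,1]+.022)<.03)&(W[:,2]>.108)&(W[:,2]<.15)]
    c=T[:,:2].mean(0); u,s,vt=np.linalg.svd(T[:,:2]-c); print("tab",len(T),c.round(4),s.round(4),np.degrees(np.arctan2(vt[0,1],vt[0,0])).round(1),T.min(0).round(3),T.max(0).round(3))
    rim=W[(np.hypot(W[:,0]-.4385,W[:,1]+.022)<.045)&(W[:,2]>.050)&(W[:,2]<.060)]
    f=least_squares(lambda q:np.hypot(rim[:,0]-q[0],rim[:,1]-q[1])-.0355,[.4385,-.022],loss="soft_l1",f_scale=.002); print("rim",len(rim),f.x.round(4))
    B=W[(np.hypot(W[:,0]-.528,W[:,1]-.282)<.12)&(W[:,2]>.172)&(W[:,2]<.2)&(np.hypot(W[:,0]-.531,W[:,1]-.284)>.015)]
    c=B[:,:2].mean(0); u,s,vt=np.linalg.svd(B[:,:2]-c); print("hook",len(B),c.round(4),s.round(4),np.degrees(np.arctan2(vt[0,1],vt[0,0])).round(2),"r",np.hypot(*(B[:,:2]-[.531,.284]).T).max().round(4))
    Q=W[(np.hypot(W[:,0]-.531,W[:,1]-.284)<.013)&(W[:,2]>.02)&(W[:,2]<.165)]
    f=least_squares(lambda q:np.hypot(Q[:,0]-q[0],Q[:,1]-q[1])-.007,[.531,.284],loss="soft_l1",f_scale=.001); print("post",f.x.round(4))
    F=W[(np.hypot(W[:,0]-.531,W[:,1]-.284)<.075)&(W[:,2]>.005)&(W[:,2]<.02)]; 
    if len(F): print("foot",((F.min(0)+F.max(0))/2).round(4),np.ptp(F,0).round(3))
    m=(hsv[:,0]>18)&(hsv[:,0]<38)&(hsv[:,1]>130)&(W[:,2]>-.005)&(W[:,2]<.015)&(np.hypot(W[:,0]-.51,W[:,1])<.06)
    M=W[m]; a=np.degrees(np.arctan2(M[:,1]-.0065,M[:,0]-.596))%360; r=np.hypot(M[:,1]-.0065,M[:,0]-.596); print("mark",len(M),np.c_[r,a].round(3)[np.argsort(-r)][:25].tolist())
E
```

```text
scene bail 97
[ 0.4401 -0.0266] [0.2826 0.0174] -70.4 [ 0.424 -0.059  0.063] [0.454 0.016 0.104]
tab 100 [ 0.4366 -0.0242] [0.0731 0.0264] -168.8 [ 0.427 -0.029  0.108] [ 0.451 -0.014  0.146]
rim 126 [ 0.4407 -0.0224]
hook 69 [0.4747 0.2568] [0.2242 0.0167] -153.47 r 0.1013
post [0.5323 0.2869]
foot [0.5319 0.2829 0.0123] [0.103 0.099 0.014]
mark 22 [[0.105, 191.729], [0.104, 191.116], [0.099, 192.877], [0.091, 193.854], [0.087, 182.884], [0.084, 183.553], [0.084, 190.747], [0.083, 195.075], [0.082, 192.478], [0.082, 184.826], [0.081, 187.071], [0.08, 193.877], [0.079, 188.491], [0.079, 185.478], [0.079, 193.08], [0.078, 182.509], [0.077, 187.411], [0.077, 194.618], [0.075, 188.698], [0.074, 190.883], [0.074, 185.053], [0.071, 185.846]]
side bail 131
[ 0.4398 -0.0248] [0.3345 0.022 ] -70.2 [ 0.423 -0.058  0.062] [0.454 0.016 0.104]
tab 155 [ 0.4376 -0.0233] [0.0923 0.0353] -166.1 [ 0.427 -0.029  0.109] [ 0.453 -0.013  0.144]
rim 175 [ 0.4394 -0.022 ]
hook 90 [0.4737 0.2571] [0.2485 0.0208] -154.36 r 0.1017
post [0.5313 0.2879]
foot [0.5267 0.2843 0.0114] [0.109 0.102 0.013]
mark 76 [[0.107, 185.583], [0.107, 187.722], [0.106, 184.666], [0.106, 184.521], [0.105, 186.418], [0.103, 186.935], [0.103, 186.862], [0.102, 184.085], [0.102, 188.505], [0.101, 187.59], [0.101, 183.086], [0.1, 184.759], [0.099, 188.626], [0.099, 186.169], [0.097, 185.128], [0.096, 186.012], [0.096, 188.086], [0.096, 188.224], [0.095, 189.831], [0.094, 184.299], [0.092, 187.661], [0.091, 184.845], [0.09, 185.976], [0.09, 188.205], [0.089, 187.895]]
```

Points agree between the cameras: tab (0.439,-0.022), pail y at ~110°, post (0.531,0.2845), stand +x at ~26°. Now the pail grasp.

```bash
cat >> h.py <<'E'
def rot(az):
    a=np.radians(az); x=np.array([0,0,-1.]); y=np.array([np.cos(a),np.sin(a),0]); return np.c_[x,y,np.cross(x,y)]
E
python3 - <<'E'
from h import *
for az in (109.7,-70.3):
    q=manip.inverse_kinematics([.439,-.022,.2],rot(az)); print(az,None if q is None else np.round(q,2))
R=rot(109.7)
p=manip.current_ee_pos(); 
manip.move_l([p[0],p[1],.30],max_speed=.25)
manip.set_gripper(.55,30)
manip.move_ptp([.439,-.022,.22],R)
print(manip.current_time(),manip.current_ee_pos())
for n in ("wrist","side"):
    pic,d,W=cloud(n); cv2.imwrite(f"pics/pre_{n}.png",pic[:,:,::-1]); np.savez(f"pre_{n}.npz",p=pic,W=W)
print([ (r["confidence"],np.round(r["at"],4)) for r in manip.look_for("wrist","pail_tab")])
W=np.nan_to_num(W,nan=-9)
pic,W=np.load("pre_wrist.npz")["p"],np.nan_to_num(np.load("pre_wrist.npz")["W"],nan=-9)
hsv=cv2.cvtColor(pic,cv2.COLOR_RGB2HSV).astype(int)
m=((hsv[...,0]<6)|(hsv[...,0]>174))&(hsv[...,1]>130)&(W[...,2]>.1)&(np.hypot(W[...,0]-.44,W[...,1]+.02)<.05)
T=W[m];print(len(T)); T=T[T[:,2]>.138]
print(len(T), cv2.minAreaRect((T[:,:2]*1000).astype(np.float32)) if len(T)>4 else 0, T.mean(0) if len(T) else 0)
E
```

```text
109.7 [-0.16  0.19  1.96 -0.    1.   -2.07]
-70.3 [-0.16  0.19  1.96 -0.    1.    1.07]
5.15 [ 0.43913073 -0.02156334  0.22008047]
[(0.8, array([ 0.4385, -0.0189,  0.0478])), (0.51, array([ 0.4281, -0.2376,  0.0885]))]
517
411 ((439.7328796386719, -19.70491600036621), (22.570466995239258, 8.354830741882324), 19.546905517578125) [ 0.43903787 -0.02001192  0.14321961]
```

```bash
python3 - <<'E'
from h import *
R=rot(109.7)
manip.move_l([.4395,-.021,.16],R,max_speed=.15)
manip.move_l([.4395,-.021,.109],max_speed=.08)
print(manip.current_force().round(2))
manip.set_gripper(0,35)
print(manip.current_grip_width(),manip.current_ee_pos(),manip.current_force().round(2))
manip.move_l([.4395,-.021,.218],max_speed=.1)
print(manip.current_grip_width(),manip.current_force().round(2),manip.current_time())
u=np.array([np.cos(np.radians(26.1)),np.sin(np.radians(26.1))]); post=np.array([.531,.2845])
A=post-.155*u
manip.move_l([*A,.218],rot(116.1),max_speed=.15)
print(manip.current_ee_pos(),manip.current_force().round(2),manip.current_time())
for n in ("scene","side"):
    pic,d,W=cloud(n); cv2.imwrite(f"pics/thr_{n}.png",cv2.resize(pic[80:260,160:340,::-1],None,fx=3.2,fy=3.2,interpolation=cv2.INTER_CUBIC)); np.savez(f"thr_{n}.npz",p=pic,W=W)
E
```

```text
[ 0.28  0.13 -1.09]
0.108420141140941 [ 0.43963277 -0.02099918  0.10920827] [-0.27  0.42  1.23]
0.10835205249029488 [-0.15  0.57 -0.81] 8.2917
[0.39191437 0.21590993 0.21799273] [-0.73  0.2  -1.38] 10.0583
```

```bash
sleep 8; python3 - <<'E'
import numpy as np
import os
ok=os.path.exists("thr_side.npz")
if ok:
  for n in ("scene","side"):
    W=np.nan_to_num(np.load(f"thr_{n}.npz")["W"],nan=-9).reshape(-1,3)
    A=np.array([.531,.2845])-.155*np.array([np.cos(np.radians(26.1)),np.sin(np.radians(26.1))])
    P=W[(np.hypot(*(W[:,:2]-A).T)<.05)&(W[:,2]>.175)&(W[:,2]<.21)]
    c=P[:,:2].mean(0); s=np.linalg.svd(P[:,:2]-c)[2][0]; print(len(P),c,np.degrees(np.arctan2(s[1],s[0])))
    for z in np.arange(.15,.225,.006):
        q=W[(np.hypot(*(W[:,:2]-A).T)<.045)&(W[:,2]>z)&(W[:,2]<z+.006)]; print(z.round(3),len(q),((q.min(0)+q.max(0))/2).round(3) if len(q) else '')
E
```

```text
80 [0.39276538 0.21117228] -63.94301489577713
0.15 92 [0.392 0.213 0.153]
0.156 74 [0.392 0.213 0.159]
0.162 81 [0.392 0.214 0.165]
0.168 11 [0.39  0.213 0.171]
0.174 9 [0.391 0.212 0.177]
0.18 11 [0.392 0.213 0.183]
0.186 11 [0.392 0.213 0.188]
0.192 13 [0.393 0.213 0.195]
0.198 11 [0.393 0.214 0.201]
0.204 26 [0.393 0.214 0.207]
0.21 21 [0.391 0.216 0.213]
0.216 8 [0.388 0.208 0.22 ]
0.222 20 [0.391 0.214 0.225]
94 [0.39327053 0.20948671] -64.007666991209
0.15 99 [0.39  0.214 0.153]
0.156 113 [0.392 0.213 0.159]
0.162 91 [0.392 0.215 0.165]
0.168 12 [0.392 0.213 0.171]
0.174 14 [0.393 0.215 0.177]
0.18 12 [0.392 0.212 0.182]
0.186 18 [0.391 0.216 0.189]
0.192 10 [0.392 0.213 0.195]
0.198 19 [0.392 0.212 0.201]
0.204 26 [0.392 0.212 0.207]
0.21 21 [0.39  0.214 0.213]
0.216 17 [0.392 0.212 0.219]
0.222 28 [0.391 0.21  0.225]
```

View pics/thr_side.png

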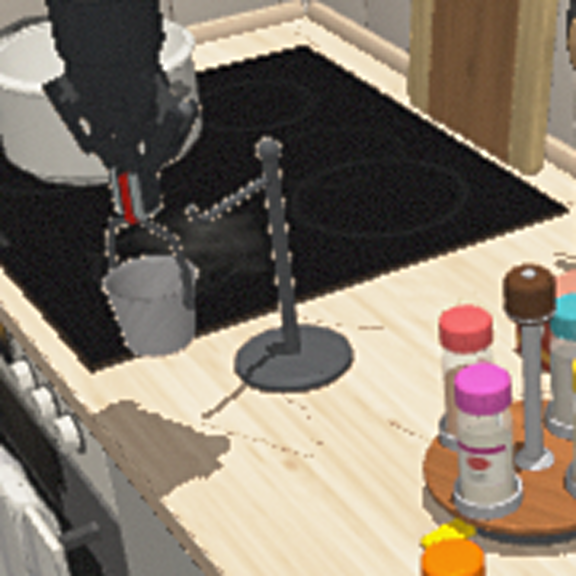

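View pics/thr_scene.png

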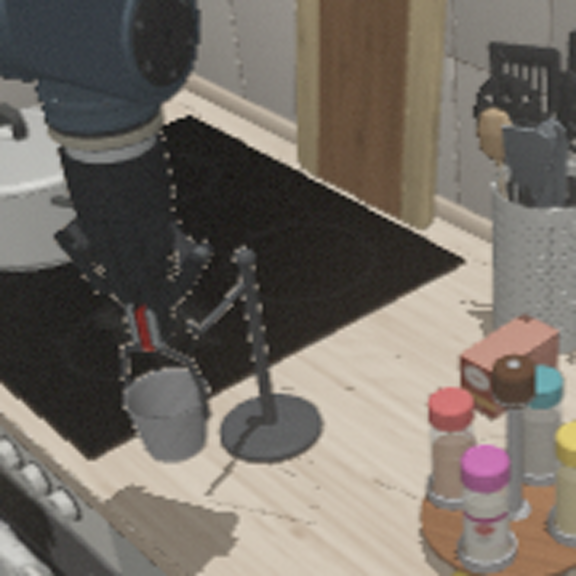

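The pail hangs level and square in front of the hook tip (side crop (150,270), tip (195,213)), with the rim at ~0.165 and the crown at ~0.21. Threading now.

```bash
python3 - <<'E'
from h import *
u=np.array([np.cos(np.radians(26.1)),np.sin(np.radians(26.1))]); post=np.array([.531,.2845])
S=post-.060*u+.0012*np.array([-u[1],u[0]])
A=post-.155*u
f0=manip.current_force()
for r in (.12,.09,.06):
    manip.move_l([*(post-r*u+.0012*np.array([-u[1],u[0]])),.218],max_speed=.1); print(r,(manip.current_force()-f0).round(2))
manip.move_l([*S,.198],max_speed=.06); print((manip.current_force()-f0).round(2))
for z in (.196,.195,.194,.193,.192,.191,.190):
    manip.move_l([*S,z],max_speed=.03); f=manip.current_force()-f0; print(z,f.round(2))
    if f[2]>1.2: break
print(manip.current_time())
for n in ("scene","side"):
    pic,d,W=cloud(n); cv2.imwrite(f"pics/seat_{n}.png",cv2.resize(pic[80:260,160:340,::-1],None,fx=3.2,fy=3.2,interpolation=cv2.INTER_CUBIC))
E
```

```text
0.12 [-1.07 -1.16  0.56]
0.09 [-0.06 -0.11  1.4 ]
0.06 [-1.27 -0.4   0.96]
[-0.06 -0.32  1.08]
0.196 [-0.11 -1.36  0.99]
0.195 [-0.75 -0.88  0.74]
0.194 [ 0.37 -0.32  0.41]
0.193 [-2.45 -2.54  6.33]
13.0417
```

```bash
sleep 8
```

```text
(no output)
```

View pics/seat_side.png

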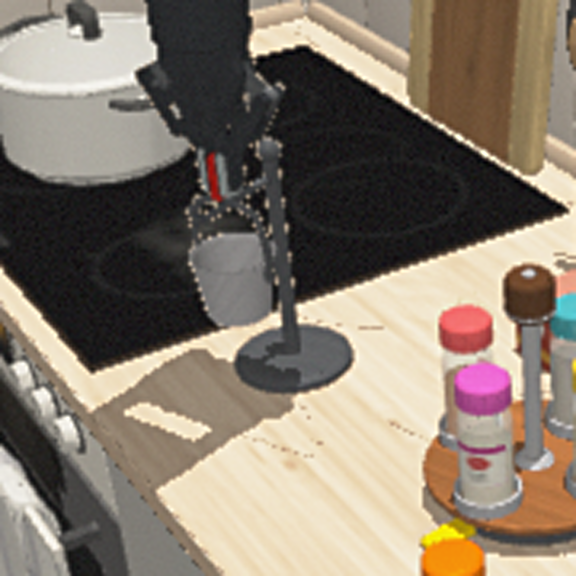

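The pail hangs at (232,275), with the hook bar running through the window at (250,190). Contact came at z=0.193, as predicted. Releasing gently.

```bash
python3 - <<'E'
from h import *
for o in (.16,.25,.45): manip.set_gripper(o)
manip.dwell(.5)
p=manip.current_ee_pos()
manip.move_l([p[0],p[1],.24],max_speed=.06)
manip.move_l([p[0],p[1],.33],max_speed=.2)
print(manip.current_time())
for n in ("scene","side"):
    pic,d,W=cloud(n); cv2.imwrite(f"pics/rel_{n}.png",cv2.resize(pic[80:280,160:380,::-1],None,fx=2.9,fy=2.9,interpolation=cv2.INTER_CUBIC)); np.savez(f"rel_{n}.npz",p=pic,W=W)
    hsv=cv2.cvtColor(pic,cv2.COLOR_RGB2HSV).reshape(-1,3).astype(int); W=np.nan_to_num(W,nan=-9).reshape(-1,3)
    m=(hsv[:,0]>18)&(hsv[:,0]<38)&(hsv[:,1]>130)&(W[:,2]>-.005)&(W[:,2]<.015)&(np.hypot(W[:,0]-.51,W[:,1])<.06)
    M=W[m]; r=np.hypot(M[:,1]-.0065,M[:,0]-.596)
    a=np.degrees(np.arctan2(M[:,1]-.0065,M[:,0]-.596))%360
    for lo in (.08,.088,.095,.102):
        k=(r>lo)&(r<lo+.008); q=a[k]
        if len(q): print(n,lo,len(q),q.min().round(1),q.max().round(1),q.mean().round(1))
    k=r>.088; print(cv2.minAreaRect((M[k,:2]*1000).astype(np.float32)))
    for nm,(x,y) in dict(red=(.574,.062),mag=(.54,-.014),yel=(.618,-.049),teal=(.653,.027)).items():
        P=W[(np.hypot(W[:,0]-x,W[:,1]-y)<.026)&(W[:,2]>.133)&(W[:,2]<.139)]; print(nm,len(P),((P.min(0)+P.max(0))/2).round(4),np.ptp(P,0).round(3))
    P=W[(np.hypot(W[:,0]-.596,W[:,1]-.0065)<.096)&(W[:,2]>.022)&(W[:,2]<.032)]; print("disc",((P.min(0)+P.max(0))/2).round(4),np.ptp(P,0).round(3))
E
```

```text
15.9583
scene 0.08 6 182.4 194.5 188.5
scene 0.095 1 194.9 194.9 194.9
scene 0.102 2 188.9 192.6 190.8
((493.89605712890625, -16.231637954711914), (4.513587951660156, 13.828171730041504), 50.983211517333984)
red 106 [0.5766 0.0639 0.1362] [0.041 0.039 0.005]
mag 124 [ 0.5417 -0.013   0.136 ] [0.04  0.038 0.006]
yel 114 [ 0.6178 -0.0475  0.1362] [0.039 0.041 0.006]
teal 59 [0.6556 0.0257 0.1363] [0.031 0.034 0.005]
disc [0.5939 0.0019 0.027 ] [0.162 0.159 0.01 ]
side 0.08 14 173.9 196.4 187.9
side 0.088 14 183.0 192.0 186.9
side 0.095 11 183.3 192.4 186.7
side 0.102 9 183.2 188.8 186.1
((498.9977111816406, -6.635490417480469), (19.63232421875, 16.292171478271484), 6.54170560836792)
red 121 [0.5749 0.0652 0.1359] [0.042 0.044 0.006]
mag 135 [ 0.5409 -0.0127  0.136 ] [0.039 0.041 0.006]
yel 139 [ 0.6177 -0.0478  0.136 ] [0.04  0.038 0.006]
teal 103 [0.6528 0.0295 0.136 ] [0.039 0.037 0.006]
disc [0.5963 0.0052 0.027 ] [0.17  0.164 0.01 ]
```

```bash
sleep 8
```

```text
(no output)
```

View pics/rel_side.png

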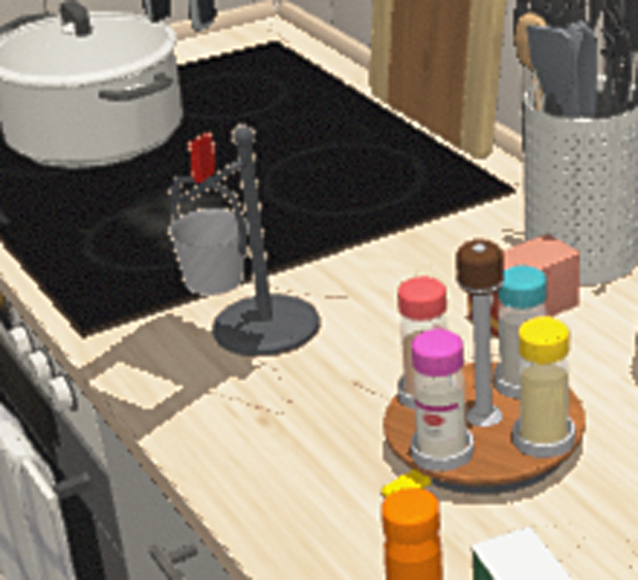

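View pics/rel_scene.png

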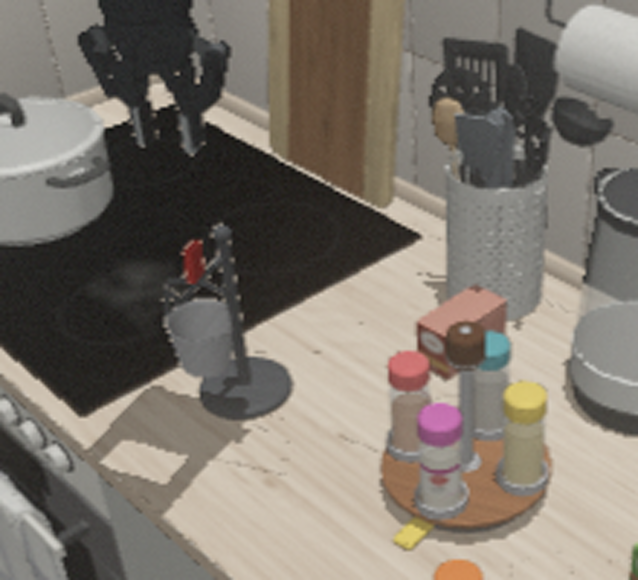

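The pail hangs free on the hook after release (side crop (210,240)). Measuring the mark from the wrist camera above the carousel front.

```bash
python3 - <<'E'
from h import *
manip.set_gripper(.8)
manip.move_ptp([.50,.005,.34],rot(97))
print(manip.current_time())
pic,d,W=cloud("wrist"); cv2.imwrite("pics/w1.png",pic[:,:,::-1]); np.savez("w1.npz",p=pic,W=W)
W=np.nan_to_num(W,nan=-9).reshape(-1,3)
hsv=cv2.cvtColor(pic,cv2.COLOR_RGB2HSV).reshape(-1,3).astype(int)
m=(hsv[:,0]>18)&(hsv[:,0]<38)&(hsv[:,1]>120)&(W[:,2]>-.005)&(W[:,2]<.02)&(np.hypot(W[:,0]-.51,W[:,1])<.06)
M=W[m]; r=np.hypot(M[:,1]-.0065,M[:,0]-.596)
print(len(M),r.min(),r.max(),cv2.minAreaRect((M[:,:2]*1000).astype(np.float32)))
for lo in np.arange(.085,.112,.004):
    k=(r>lo)&(r<lo+.004); q=M[k]
    if len(q): mid=(q[:,:2].min(0)+q[:,:2].max(0))/2; print(lo,len(q),mid.round(4),np.degrees(np.arctan2(mid[1]-.0065,mid[0]-.596))%360)
P=W[(np.hypot(W[:,0]-.596,W[:,1]-.0065)<.03)&(W[:,2]>.185)&(W[:,2]<.2)]; print("knob",len(P),((P.min(0)+P.max(0))/2).round(4),np.ptp(P,0).round(3)) if len(P) else 0
for nm,(x,y) in dict(red=(.574,.062),mag=(.54,-.014),yel=(.618,-.049),teal=(.653,.027)).items():
    P=W[(np.hypot(W[:,0]-x,W[:,1]-y)<.028)&(W[:,2]>.133)&(W[:,2]<.139)]
    if len(P): print(nm,len(P),((P.min(0)+P.max(0))/2).round(4),np.ptp(P,0).round(3))
E
```

```text
17.4583
296 0.07951736791469649 0.10632863105129163 ((504.1170959472656, -6.022271156311035), (26.91509246826172, 21.69828224182129), 6.407359600067139)
0.085 46 [ 0.5102 -0.0053] 187.8081526020663
0.08900000000000001 45 [ 0.5063 -0.0064] 188.17496945097236
0.09300000000000001 44 [ 0.5019 -0.0068] 188.03239771581246
0.09700000000000002 42 [ 0.4985 -0.0073] 188.0304481841323
0.10100000000000002 43 [ 0.4944 -0.0077] 187.97683368111686
0.10500000000000002 18 [ 0.4917 -0.008 ] 187.91068581181213
knob 1033 [0.5986 0.0104 0.1893] [0.037 0.037 0.008]
red 945 [0.5769 0.0664 0.136 ] [0.04  0.04  0.006]
mag 1043 [ 0.5428 -0.0109  0.1361] [0.04  0.04  0.006]
yel 890 [ 0.6203 -0.0452  0.136 ] [0.04  0.039 0.006]
teal 689 [0.6543 0.0321 0.136 ] [0.039 0.039 0.006]
```

```bash
sleep 6
```

```text
(no output)
```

View pics/w1.png

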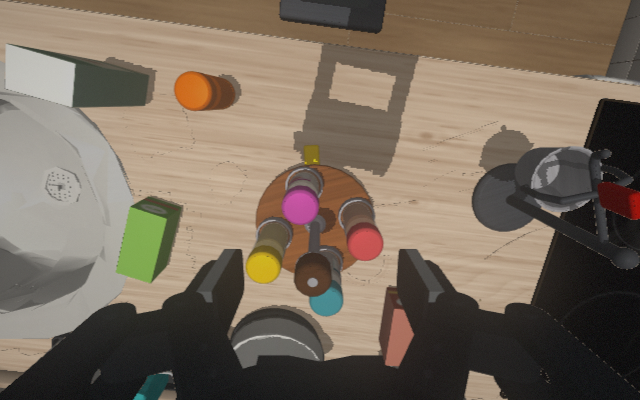

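```bash
python3 - <<'E'
from h import *
from scipy.optimize import least_squares
z=np.load("w1.npz"); pic=z["p"]; W=np.nan_to_num(z["W"],nan=-9)
hsv=cv2.cvtColor(pic,cv2.COLOR_RGB2HSV).astype(int)
cv2.imwrite("pics/w1z.png",cv2.resize(pic[130:320,230:400,::-1],None,fx=3.1,fy=3.1,interpolation=cv2.INTER_CUBIC))
zz=W[...,2]; print(np.histogram(zz[(np.hypot(W[...,0]-.598,W[...,1]-.01)<.095)],bins=np.arange(0,.04,.003)))
m=(zz>.019)&(zz<.033)&(np.hypot(W[...,0]-.598,W[...,1]-.01)<.097)
P=W[m]; a=np.degrees(np.arctan2(P[:,1]-.0105,P[:,0]-.5986))//6; r=np.hypot(P[:,1]-.0105,P[:,0]-.5986)
E=[]
for k in np.unique(a):
    q=np.where(a==k)[0]; j=q[np.argmax(r[q])]
    E.append(P[j])
E=np.array(E); f=least_squares(lambda q:np.hypot(E[:,0]-q[0],E[:,1]-q[1])-q[2],[.598,.01,.086],loss="soft_l1",f_scale=.001); print("disc",len(E),f.x.round(4))
mm=(hsv[...,0]>18)&(hsv[...,0]<38)&(hsv[...,1]>110)&(zz>-.005)&(zz<.02)&(np.hypot(W[...,0]-.51,W[...,1])<.06)
M=W[mm]; print(len(M),M[:,2].mean()); c=M[:,:2].mean(0)
for ax in ([.596,.0065],[.5986,.0105],f.x[:2]):
    d=M[:,:2]-ax; r=np.hypot(*d.T); k=r>.088
    rect=cv2.minAreaRect((M[k,:2]*1000).astype(np.float32)); cc=np.array(rect[0])/1000-ax; print(ax,r.max().round(4),rect,np.degrees(np.arctan2(cc[1],cc[0]))%360)
# scene frames, laxer color
for n,fn in (("scene","scene.npz"),("scene","rel_scene.npz"),("side","rel_side.npz")):
    z=np.load(fn); W=np.nan_to_num(z["W"],nan=-9); h=cv2.cvtColor(z["p"],cv2.COLOR_RGB2HSV).astype(int)
    m=(h[...,0]>18)&(h[...,0]<38)&(h[...,1]>100)&(W[...,2]>-.002)&(W[...,2]<.014)&(np.hypot(W[...,0]-.51,W[...,1])<.05)
    M=W[m]; d=M[:,:2]-[.596,.0065]; r=np.hypot(*d.T); k=(r>.078)&(r<.115); print(fn,k.sum(),r.max(),M[k].mean(0),np.degrees(np.arctan2(*(d[k].mean(0)[::-1])))%360,cv2.minAreaRect((M[k,:2]*1000).astype(np.float32)))
E
```

```text
(array([1113,   11,   93,   49,    0,    0,    0,    7,  134, 3894,  495,
        226,  169]), array([0.   , 0.003, 0.006, 0.009, 0.012, 0.015, 0.018, 0.021, 0.024,
       0.027, 0.03 , 0.033, 0.036, 0.039]))
disc 56 [0.5947 0.0094 0.0819]
300 0.008395195622021519
[0.596, 0.0065] 0.1063 ((500.21630859375, -7.236908912658691), (18.671640396118164, 22.66611671447754), 7.814770221710205) 188.16147673317022
[0.5986, 0.0105] 0.1097 ((501.64013671875, -7.059676170349121), (22.15406036376953, 22.012371063232422), 10.726754188537598) 190.26514955239918
[0.59466836 0.00936587] 0.1057 ((499.5223388671875, -7.332152366638184), (17.270702362060547, 22.66611671447754), 7.8147711753845215) 189.95397844427347
scene.npz 54 0.10535856996642468 [ 0.50790697 -0.009509    0.00828103] 190.29986471308533 ((505.2341613769531, -4.687844276428223), (27.28564453125, 27.516284942626953), 7.639305591583252)
rel_scene.npz 67 0.10738058079135925 [ 0.50408471 -0.00883467  0.00837256] 189.47169429943236 ((504.3850402832031, -7.890389442443848), (29.173921585083008, 21.082401275634766), 5.435830593109131)
rel_side.npz 58 0.10769122630905775 [ 0.50545339 -0.00431337  0.00785676] 186.8101947592881 ((503.4400634765625, -3.1609859466552734), (29.12565803527832, 32.128597259521484), 10.644289016723633)
```

View pics/w1z.png

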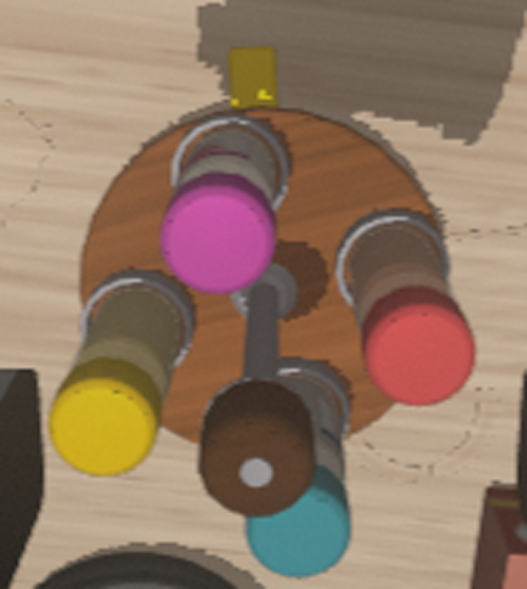

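Only the magenta, yellow, red and teal jars stand in wells. In this crop the red cap is at (418,350) and the mark at (253,75). Red is at 111°, the mark about 189°, so turn by about +78°. Gripping the knob.

```bash
python3 - <<'E'
from h import *
C=[.597,.0085]
q=manip.inverse_kinematics([*C,.15],rot(15)); print(np.round(q,2)); q=manip.inverse_kinematics([*C,.15],rot(105)); print(np.round(q,2))
manip.move_ptp([*C,.30],rot(15))
manip.move_l([*C,.20],max_speed=.15)
manip.move_l([*C,.150],max_speed=.08)
f0=manip.current_force(); print(f0.round(2))
manip.set_gripper(.5); print(manip.current_force().round(2))
manip.set_gripper(0,30)
print(manip.current_grip_width(),(manip.current_force()-f0).round(2),manip.current_ft_torque().round(2),manip.current_ee_pos().round(4),manip.current_time())
pic,d,W=cloud("side"); cv2.imwrite("pics/k_side.png",cv2.resize(pic[100:290,250:430,::-1],None,fx=3.1,fy=3.1,interpolation=cv2.INTER_CUBIC))
E
```

```text
[-0.06  0.53  1.6  -0.    1.02 -0.33]
[-0.06  0.53  1.6  -0.    1.02 -1.9 ]
[0.11 0.01 0.12]
[ 0.54  0.24 -0.08]
0.43111106375661634 [3.97 3.24 0.23] [ 0.37 -0.76  0.01] [0.5981 0.0088 0.1506] 20.9917
```

```bash
sleep 8
```

```text
(no output)
```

View pics/k_side.png

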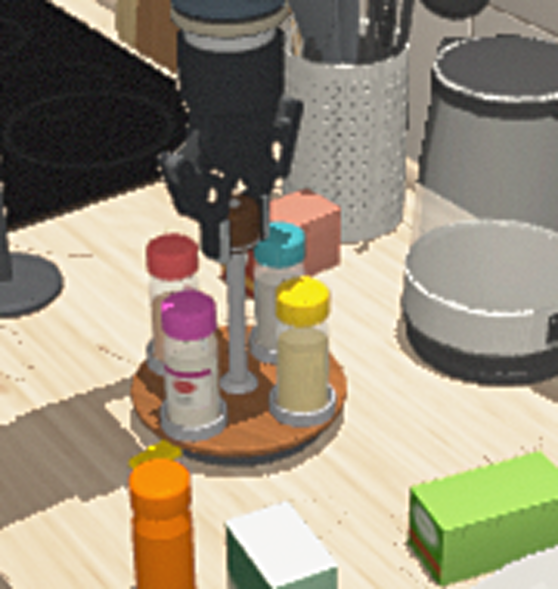

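The knob is held between the fingers (237,220), with the jars upright. Turning in steps.

```bash
python3 - <<'E'
from h import *
C=[.5983,.0092]
t=manip.current_time()
manip.move_l([*C,.150],rot(20),max_speed=.02); print(manip.current_force().round(1),manip.current_time()-t)
for a in (30,42,54):
    t=manip.current_time()
    manip.move_l([*C,.150],rot(a),max_speed=.02); print(a,manip.current_force().round(1),manip.current_ee_pos().round(4),round(manip.current_time()-t,2),np.abs(manip.current_joint_vel()).max().round(2))
W=np.nan_to_num(cloud("side")[2],nan=-9).reshape(-1,3)
pic,d,_=cloud("side"); cv2.imwrite("pics/t1_side.png",cv2.resize(pic[100:290,250:430,::-1],None,fx=3.1,fy=3.1,interpolation=cv2.INTER_CUBIC))
print([(r["confidence"],np.round(r["at"],3)) for r in manip.look_for("side","jar_red")],manip.current_time())
E
```

```text
[-3.3 -2.5  5.4] 0.25
30 [-2.5 -3.   6.2] [0.5985 0.0089 0.1506] 0.33 0.02
42 [-0.4 -1.5  5. ] [0.5987 0.0091 0.1506] 0.36 0.02
54 [0.9 0.9 5.5] [0.5989 0.0093 0.1506] 0.36 0.02
[(0.93, array([0.54 , 0.027, 0.099]))] 22.4833
```

```bash
sleep 8
```

View pics/t1_side.png

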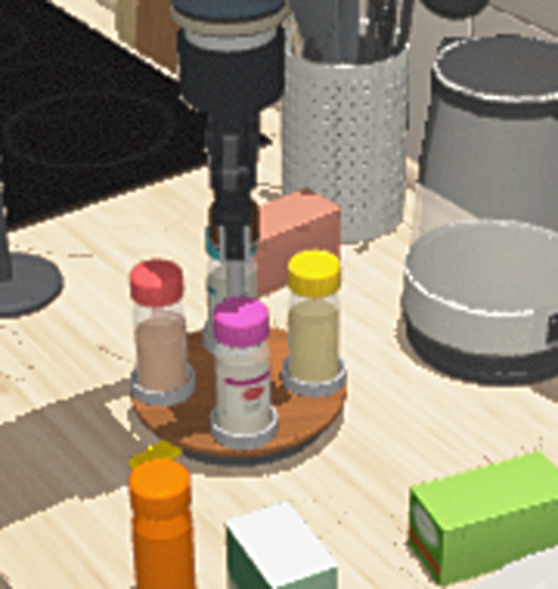

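The turntable follows (red jar now at (160,330), all jars upright). Continuing.

```bash
python3 - <<'E'
from h import *
C=[.5983,.0092]
for a in (66,78,86,92):
    manip.move_l([*C,.150],rot(a),max_speed=.02); manip.dwell(.15); print(a,manip.current_force().round(1),manip.current_ee_pos().round(4))
manip.dwell(.3)
for n in ("scene","side","wrist"):
    pic,d,W=cloud(n); np.savez(f"t2_{n}.npz",p=pic,W=W)
    cv2.imwrite(f"pics/t2_{n}.png",pic[:,:,::-1] if n=="wrist" else cv2.resize(pic[100:300,240:440,::-1],None,fx=2.95,fy=2.95,interpolation=cv2.INTER_CUBIC))
    W=np.nan_to_num(W,nan=-9); h=cv2.cvtColor(pic,cv2.COLOR_RGB2HSV).astype(int)
    for nm,(lo,hi) in dict(red=(170,186),yel=(20,33),teal=(85,100),mag=(140,165)).items():
        H=(h[...,0]+ (180*(h[...,0]<8) if nm=="red" else 0))
        P=W[(H>=lo)&(H<=hi)&(h[...,1]>70)&(W[...,2]>.132)&(W[...,2]<.14)&(np.hypot(W[...,0]-.597,W[...,1]-.008)<.095)]
        if len(P)>30: c=(P.min(0)+P.max(0))/2; print(n,nm,len(P),c.round(4),np.ptp(P,0).round(3),[round(float(np.degrees(np.arctan2(c[1]-y,c[0]-x))%360),1) for x,y in ((.596,.0065),(.5986,.0105))])
    M=W[(h[...,0]>18)&(h[...,0]<38)&(h[...,1]>100)&(W[...,2]>-.002)&(W[...,2]<.014)&(np.hypot(W[...,0]-.51,W[...,1])<.05)]
    if len(M)>5: print("mark",len(M),M.mean(0),cv2.minAreaRect((M[:,:2]*1000).astype(np.float32)))
print(manip.current_time())
E
```

```text
66 [2.7 2.4 5.2] [0.599  0.0096 0.1506]
78 [3.5 4.3 4.5] [0.5991 0.0098 0.1506]
86 [3.7 5.5 5.7] [0.5992 0.01   0.1506]
92 [4.5 6.8 5. ] [0.5992 0.0102 0.1506]
scene red 127 [5.366e-01 2.000e-04 1.359e-01] [0.037 0.039 0.007] [186.0, 189.4]
scene yel 46 [0.6582 0.0059 0.1361] [0.034 0.019 0.007] [359.5, 355.6]
scene teal 96 [0.5869 0.0659 0.1359] [0.037 0.037 0.007] [98.7, 101.9]
scene mag 116 [ 0.6034 -0.0524  0.1361] [0.036 0.038 0.008] [277.2, 274.4]
mark 85 [ 0.50637469 -0.00841413  0.0081407 ] ((509.9587707519531, -6.5639495849609375), (44.58661651611328, 24.836814880371094), 20.108755111694336)
side red 145 [ 0.5615 -0.0066  0.1357] [0.088 0.055 0.007] [200.8, 204.8]
side yel 122 [0.655  0.0157 0.1358] [0.038 0.035 0.007] [8.8, 5.2]
side teal 106 [0.5869 0.0661 0.1359] [0.039 0.035 0.006] [98.7, 101.9]
side mag 142 [ 0.6051 -0.0525  0.1356] [0.039 0.041 0.007] [278.7, 275.9]
mark 80 [ 0.51093884 -0.00463366  0.00746424] ((510.9440002441406, -0.0793914794921875), (25.47049331665039, 42.55933380126953), 72.71839141845703)
wrist red 6064 [ 0.5729 -0.017   0.1359] [0.107 0.079 0.007] [225.6, 227.0]
wrist yel 1255 [0.5948 0.018  0.1355] [0.151 0.04  0.006] [95.9, 116.9]
wrist teal 4592 [0.5906 0.0692 0.1355] [0.039 0.039 0.007] [94.9, 97.7]
wrist mag 4444 [ 0.6064 -0.049   0.1354] [0.04  0.041 0.007] [280.6, 277.5]
mark 789 [ 0.50137744 -0.00659807  0.00842235] ((501.541748046875, -7.058088302612305), (23.571456909179688, 22.671159744262695), 9.439382553100586)
24.8
```

```bash
sleep 9
```

```text
(no output)
```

View pics/t2_scene.png

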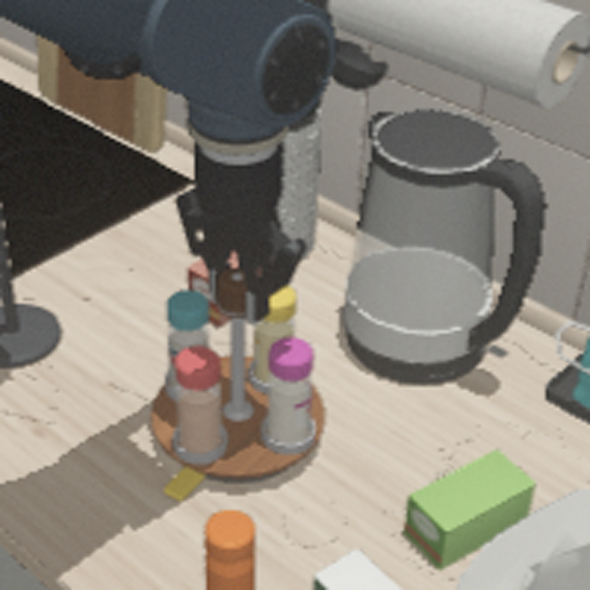

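View pics/t2_wrist.png

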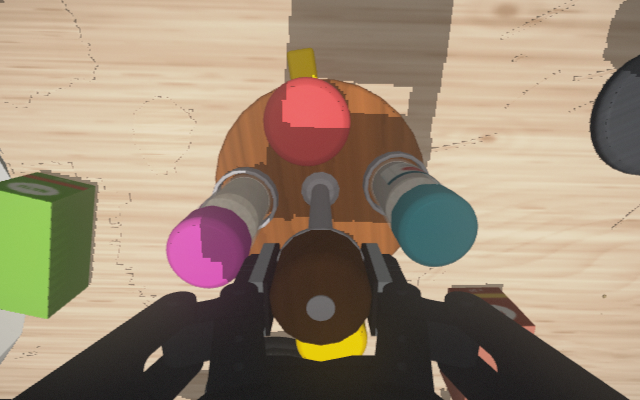

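View pics/t2_side.png

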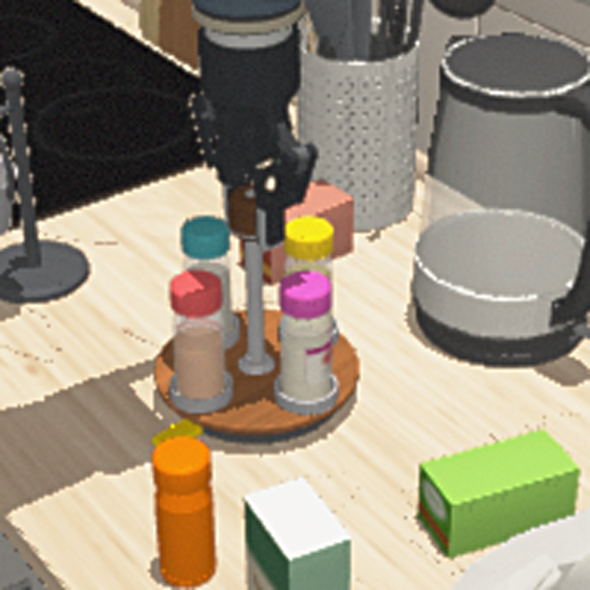

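The red jar is at about 188° and the mark at about 189.7° (wrist and scene agree). Correcting by +1.5°, then rechecking.

```bash
python3 - <<'E'
from h import *
C=[.5990,.0104]
manip.move_l([*C,.150],rot(93.6),max_speed=.02); manip.dwell(.4)
print(manip.current_force().round(1),manip.current_ee_pos().round(4),manip.current_ft_torque().round(2))
for n in ("scene","wrist"):
    pic,d,W=cloud(n); 
    W=np.nan_to_num(W,nan=-9); h=cv2.cvtColor(pic,cv2.COLOR_RGB2HSV).astype(int)
    c={}
    for nm,(x,y) in dict(red=(.5375,.0),teal=(.5885,.067),mag=(.6055,-.050)).items():
        P=W[(W[...,2]>.132)&(W[...,2]<.14)&(np.hypot(W[...,0]-x,W[...,1]-y)<.027)]
        c[nm]=(P.min(0)+P.max(0))/2; print(n,nm,len(P),c[nm].round(4),np.ptp(P,0).round(3))
    ax=(c["teal"]+c["mag"])/2; v=c["teal"]-c["mag"]; r=c["red"]-ax
    print("axis",ax.round(4),"red",np.degrees(np.arctan2(r[1],r[0]))%360,"from line",np.degrees(np.arctan2(v[1],v[0]))+90)
    m=(h[...,0]>18)&(h[...,0]<38)&(h[...,1]>110)&(W[...,2]>-.002)&(W[...,2]<.014)&(np.hypot(W[...,0]-.5,W[...,1]+.007)<.03)
    M=W[m]; rc=cv2.minAreaRect((M[:,:2]*1000).astype(np.float32)); k=np.array(rc[0])/1000-ax[:2]; print("mark",len(M),rc,np.degrees(np.arctan2(k[1],k[0]))%360)
    k=M[:,:2].mean(0)-ax[:2]; print(np.degrees(np.arctan2(k[1],k[0]))%360)
pic,_,W=cloud("side"); cv2.imwrite("pics/f_side.png",cv2.resize(pic[90:300,200:440,::-1],None,fx=2.8,fy=2.8,interpolation=cv2.INTER_CUBIC)); cv2.imwrite("pics/f_full.png",pic[:,:,::-1])
for k in ["tea_box","green_box","salt","pail"]: print(k,[(round(r["confidence"],2),np.round(r["at"],3)) for r in manip.look_for("side",k)][:1])
print(manip.current_grip_width(),manip.current_time())
E
```

```text
[-0.6 -0.4  6.7] [0.5992 0.0103 0.1506] [0.13 0.17 0.05]
scene red 130 [ 0.5378 -0.0029  0.1359] [0.038 0.04  0.007]
scene teal 108 [0.5869 0.0672 0.136 ] [0.038 0.038 0.008]
scene mag 127 [ 0.6057 -0.0516  0.1359] [0.04  0.037 0.008]
axis [0.5963 0.0078 0.136 ] red 190.3445677655461 from line 189.01032172625543
mark 80 ((507.2720031738281, -7.810661315917969), (36.181636810302734, 19.998302459716797), 13.068212509155273) 189.93365969332035
190.243631551916
wrist red 6083 [0.5396 0.0011 0.1357] [0.04  0.04  0.007]
wrist teal 4751 [0.5895 0.0695 0.1356] [0.04  0.041 0.007]
wrist mag 4464 [ 0.608  -0.0485  0.1355] [0.04  0.04  0.007]
axis [0.5988 0.0105 0.1356] red 188.98017705804716 from line 188.89283552731348
mark 778 ((501.7906188964844, -7.004657745361328), (24.32795524597168, 22.3342342376709), 9.708756446838379) 190.22117629308593
189.89897287280178
tea_box [(0.61, array([0.775, 0.144, 0.043]))]
green_box [(0.74, array([ 0.639, -0.242,  0.048]))]
salt [(0.86, array([ 0.425, -0.298,  0.096]))]
pail [(0.96, array([0.477, 0.254, 0.13 ]))]
0.4337247011673547 25.8
```

```bash
sleep 9
```

```text
(no output)
```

View pics/f_side.png

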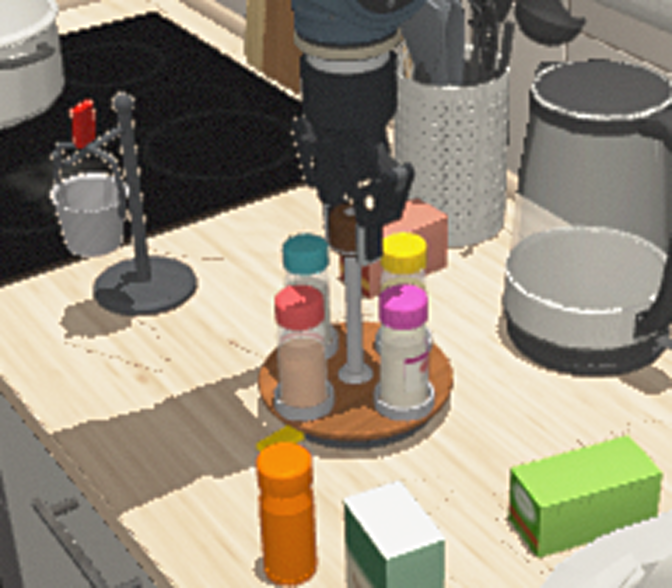

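The red jar is at 189.0–189.5° and the mark at 190°. One last +0.8° nudge, then hand in while still gripping.

```bash
python3 - <<'E'
from h import *
manip.move_l([.5991,.0104,.150],rot(94.4),max_speed=.02); manip.dwell(.5)
pic,d,W=cloud("wrist"); W=np.nan_to_num(W,nan=-9); c={}
for nm,(x,y) in dict(red=(.5396,.0005),teal=(.589,.0695),mag=(.608,-.0485)).items():
    P=W[(W[...,2]>.132)&(W[...,2]<.14)&(np.hypot(W[...,0]-x,W[...,1]-y)<.027)]; c[nm]=(P.min(0)+P.max(0))/2
ax=(c["teal"]+c["mag"])/2; v=c["teal"]-c["mag"]; r=c["red"]-ax
print(np.degrees(np.arctan2(r[1],r[0]))%360,np.degrees(np.arctan2(v[1],v[0]))+90)
print(manip.current_force().round(1),manip.current_grip_width(),np.abs(manip.current_joint_vel()).max(),manip.current_time())
print(manip.sign_off())
E
```

```text
189.7665013273097 189.8272350731711
[-0.8 -1.5  8.2] 0.43148806135641277 0.001179404055874936 26.6
the job is handed in; nothing more can be done
None
```

The pail hangs by its bail on the stand's hook and is released. The carousel is turned about +79° by its knob, so the red-capped jar stands at the yellow mark. I handed the job in at 26.6 s with the gripper still closed on the knob and the turntable still.

- **Alignment:** the last wrist-camera check put the red jar at 189.8°. The mark measured 189.9–190.2° in my last readings of it. Some earlier readings, where the orange jar hid part of the mark, gave 187–189°, and I discounted those.
- **Jars and cartons:** in the last side picture, taken before the final 0.8° nudge, all four jars stood upright in their wells. The cartons read within about 4 mm of their first positions. After the nudge the red, teal and magenta caps were still at jar height; I did not recheck the yellow jar or the cartons.
- **Pail:** the same side check found it at the hook seat, hanging free.
- **Forces:** my readings at the end of each step showed about 9 N or less at the wrist. I did not record peaks during the moves.
- **Camera disagreement:** the wrist camera's positions were 3–4 mm off the fixed cameras'. I centred the grip between them and then by the measured force, and compared angles only within one camera.

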